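# Set the square aluminium block in the saw vise

## Task

Pick up the bare aluminium square block and set it down upright on the floor of the open blue vise, between the jaws and about midway along them, turned so that its flat sides are square to the jaws, and let go of it. Do not drop it in, and leave the black plastic block of the same shape where it stands.

Things in the scene. Friction and masses are not known exactly. Their poses are not given: they have to be found in the camera images.
- alu_block_center (a point): Centre of the block to be loaded: bare light silvery-grey aluminium, square bar stock 40 x 40 mm and 80 mm tall, standing on its end on the worktop, 0.25 to 0.45 kg, loose. This point is half-way up, 40 mm above its foot. z is up along the block, x and y are normal to its flat sides. It may be gripped across either pair of flats; the four sides are alike.
- black_block_center (a point): Centre of the other block: black plastic, same shape and size (40 x 40 x 80 mm), standing on its end, loose; to be left alone. The point is half-way up, 40 mm above its foot; z up, x and y normal to its flats.
- vise_seat (a point): Low blue vise fixed to the worktop, its jaws open and immovable. The point is the middle of the flat floor between the jaws, 12 mm above the worktop; x is normal to the jaw faces, y along them, z up. Jaw faces: 54 mm apart, 90 mm long, 18 mm high above this floor; a 40 mm block fits only squarely (diagonal 56 mm). Vise: 90 mm along y, from -110 to +85 mm in x; hand wheel at -x tops the jaws by 7 mm.

How it is judged:
By the outcome, as a careful person would: the job done as asked, in the order asked, and still so for the second after the job is handed in, with the robot touching nothing.
It also fails if it takes over 29 s, if anything falls off the work surface, if the arm or the gripper's body presses on something with over 40 N, if the wrist force passes 120 N, or if a joint passes its speed limit or range.

## Robot

A 6-joint arm with a two-finger parallel gripper is mounted at the origin on a cart in front of the work surface, level with it; the furniture and walls round the work are solid. World frame = base frame: x ahead of the robot, y to its left, z up, the work surface at z = 0. Lengths are in m, angles in rad, forces in N, time in s.
With the tool pointing down it reaches from about 0.275 to 0.75 m from the base axis. Payload 10.2 kg.
Tool frame: the origin (TCP) lies midway between the tips of the shut fingers; the grasp point (between the pads) lies 19 mm behind it (env.hold_point_z is the distance from the TCP to the grasp point, in m); z points along the fingers, y is the line along which they close (so a half turn about z gives the same grasp; the last joint's range is limited). The gripper opens to 85 mm and grips with 20 to 120 N. Pads are 22 mm wide; open, the fingers measure 114 mm over their backs; the gripper's body (76 mm by 85 mm) begins 54 mm behind the grasp point. The pads swing forward as they close: fully open they stand 13 mm farther back than shut.
Start: joints at [-0.223, 0.313, 1.498, -0, 1.331, -0.223], TCP at [0.525, -0, 0.231] pointing down, gripper open.
Joint ranges: [-2.94, 2.94], [-0.97, 2.17], [0.19, 2.56], [-1.23, 4.37], [0.02, 3.11], [-2.88, 2.88]. Speed limits (rad/s): [2.39, 2.39, 3.01, 3.14, 3.14, 3.14].

## Interface

Orientations are given as a unit quaternion [x, y, z, w].
In Python, from bench import env, kinematics, monitor, eyes, job gives the robot as it stands. The module is installed in compiled form; this text tells all that it offers. Calls block until the motion is done:
- env.reach(position, orientation): joint-space move of the TCP to a pose.
- env.movel(position, velocity=0.15, frame=None, guard=None): straight line of the TCP; frame=None keeps the orientation; velocity is the mean speed in m/s. With guard (N) it stops when the force on the tool has changed by that much, and returns True; else False.
- env.set_joints(angles): joint-space move.
- env.release() and env.close_gripper(effort=None): open the fingers fully, or close them until they stop; effort is the grip in N (None keeps the last).
- env.hold(seconds).
- kinematics.ik(position, orientation): joint angles nearest the present ones, or None.
- monitor.sense(): the state.
- eyes.grab_frame(name): name is "scene" or "side" or "wrist"; returns a dict with "frame" (420x560x3 uint8, red, green, blue), "mtx" (3x3 intrinsics, pixels), "view" (4x4, takes a point from world to camera coordinates). Camera axes: x right, y down, z forward; pixel columns grow to the right and rows downward; lengths in m; the calibration is good to about 2 mm. The wrist camera is an equidistant fisheye: a pixel r from the principal point sees the ray r / f radians off the axis. A picture is of the moment at which its call begins. There is no depth.
A pose or a line that the arm cannot do raises env.MotionError and nothing moves.
- job.hand_in(): hands the job in; it is judged then, once.
The state is a dict: "clock": time; "joints": joint angles; "qvel": joint speeds; "joint_efforts": joint torques, N m; "position": TCP position; "ee_rot": TCP orientation; "contact_force": force on the tool from outside, world axes, zero at the start; "ft_torque": the same for the moment, N m; "finger_gap": opening from 0.0 (shut) to 1.0 (fully open); "gripper_force": force on a finger pad.
Only numpy, scipy, OpenCV 4.12 (cv2) and the standard library are available. Lean on these libraries where they do the work, as an engineer would, in place of code of your own. Each camera call takes 0.05 s, during which the arm holds its last target. There are 200 camera calls.

## Working session

There is one attempt and no reset: what is moved stays moved. The work goes in short steps, each a Python script; the robot and the scene stay as the last script left them, time stands still between calls to the robot, and variables do not carry over. Pictures are saved under pics/ and viewed, at most 10 in all, crops included, and the job is handed in when it is done.

```bash
mkdir -p pics
python3 - <<'E'
from bench import env, kinematics, monitor, eyes, job
import cv2,numpy as np,pickle
d={n:eyes.grab_frame(n) for n in("scene","side","wrist")}
pickle.dump(d,open("f0.pkl","wb"))
for n in d:
    cv2.imwrite(f"pics/{n}0.png",d[n]["frame"][:,:,::-1]); print(n,d[n]["mtx"].round(1).tolist(),d[n]["view"].round(3).tolist())
s=monitor.sense();print(s["clock"],s["ee_rot"],s["position"],env.hold_point_z)
E
```

```text
scene [[536.8, 0.0, 279.1], [0.0, 536.8, 209.4], [0.0, 0.0, 1.0]] [[0.566, -0.824, 0.009, -0.304], [-0.437, -0.31, -0.844, 0.252], [0.698, 0.474, -0.536, 1.078], [0.0, 0.0, 0.0, 1.0]]
side [[501.1, 0.0, 280.6], [0.0, 501.1, 212.5], [0.0, 0.0, 1.0]] [[-0.843, -0.538, -0.016, 0.424], [-0.19, 0.325, -0.926, 0.181], [0.504, -0.778, -0.376, 1.087], [0.0, 0.0, 0.0, 1.0]]
wrist [[325.2, 0.0, 281.6], [0.0, 325.2, 208.6], [0.0, 0.0, 1.0]] [[1.0, 0.0, -0.001, -0.524], [0.0, -0.964, 0.267, -0.034], [-0.001, -0.267, -0.964, 0.378], [0.0, 0.0, 0.0, 1.0]]
0.15 [ 7.07117123e-01  7.07096279e-01 -2.43946535e-04 -4.09007630e-04] [5.24823208e-01 2.64734402e-05 2.30894426e-01] 0.0187
```

View pics/scene0.png

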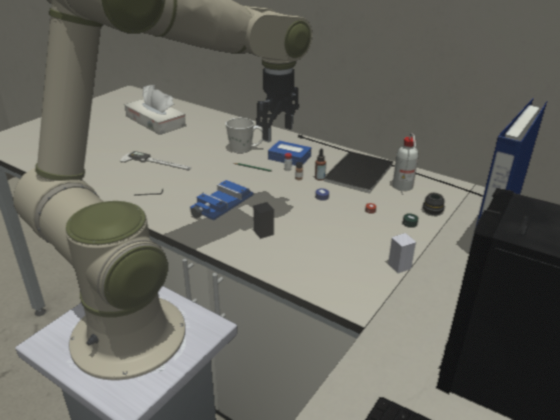

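View pics/side0.png

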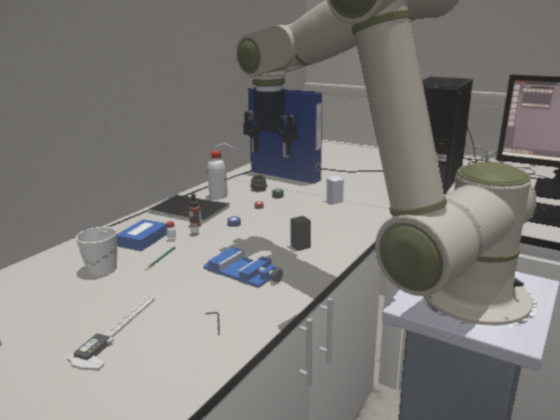

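View pics/wrist0.png

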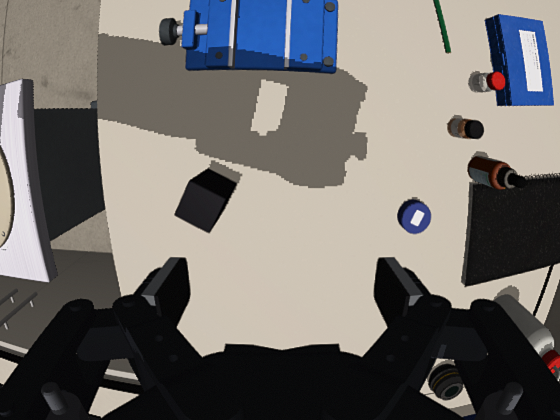

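The scene view shows the aluminium block at about (402,253), the black block at (263,220) and the vise at (222,198). The side view has them at (335,190), (300,233) and (242,265). The wrist view shows the vise at the top around (260,30), with its jaw bars running vertically in the image, and the black block at (205,200). The aluminium block is out of that view.

```bash
cat > h.py <<'E'
import numpy as np,cv2
def rays(f,px,fish=False):
    K,V=f["mtx"],f["view"]; px=np.atleast_2d(px).astype(float)
    q=(px-[K[0,2],K[1,2]])/[K[0,0],K[1,1]]
    if fish:
        t=np.linalg.norm(q,axis=1)+1e-12
        d=np.c_[q*(np.sin(t)/t)[:,None],np.cos(t)]
    else: d=np.c_[q,np.ones(len(q))]
    R=V[:3,:3]; d=d@R; d/=np.linalg.norm(d,axis=1)[:,None]
    return -R.T@V[:3,3],d
def plane(f,px,z,fish=False):
    c,d=rays(f,px,fish); return c+d*((z-c[2])/d[:,2])[:,None]
def tri(obs):  # list of (frame,px,fish) -> point, rms miss
    A=np.zeros((3,3));b=np.zeros(3);L=[]
    for f,p,w in obs:
        c,d=rays(f,p,w);M=np.eye(3)-np.outer(d[0],d[0]);A+=M;b+=M@c;L.append((M,c))
    x=np.linalg.solve(A,b);return x,max(np.linalg.norm(M@(x-c)) for M,c in L)
E
python3 - <<'E'
import pickle,cv2
from h import *
d=pickle.load(open("f0.pkl","rb"))
for n,a,b in(("alu",(402,253),(335,190)),("black",(263,220),(300,233)),("vise",(222,198),(242,265))):
    print(n,tri([(d["scene"],a,0),(d["side"],b,0)]))
s=d["scene"]["frame"][215:290,360:450];t=d["side"]["frame"][160:220,300:370]
s=cv2.resize(s,(400,333),interpolation=cv2.INTER_CUBIC);t=cv2.resize(t,(389,333),interpolation=cv2.INTER_CUBIC)
cv2.imwrite("pics/alu_crop.png",np.hstack([s,t])[:,:,::-1])
for n in("scene","side","wrist"):
    h=cv2.cvtColor(d[n]["frame"],cv2.COLOR_RGB2HSV); m=cv2.inRange(h,(105,120,60),(125,255,255))
    for c in cv2.findContours(m,0,2)[0]:
        if cv2.contourArea(c)>200: print(n,cv2.boundingRect(c),cv2.contourArea(c))
E
```

```text
alu (array([ 0.522021  , -0.35816522,  0.03976591]), np.float64(0.001097807353562151))
black (array([ 0.44826655, -0.01179282,  0.04006517]), np.float64(0.0016907667876755322))
vise (array([0.50290135, 0.16986083, 0.01455769]), np.float64(0.0014450412481286526))
wrist (402, 202, 28, 31) 637.0
wrist (498, 14, 56, 92) 3700.5
wrist (289, 0, 49, 73) 3092.5
wrist (235, 0, 52, 69) 3233.0
wrist (182, 0, 50, 69) 2586.5
```

View pics/alu_crop.png

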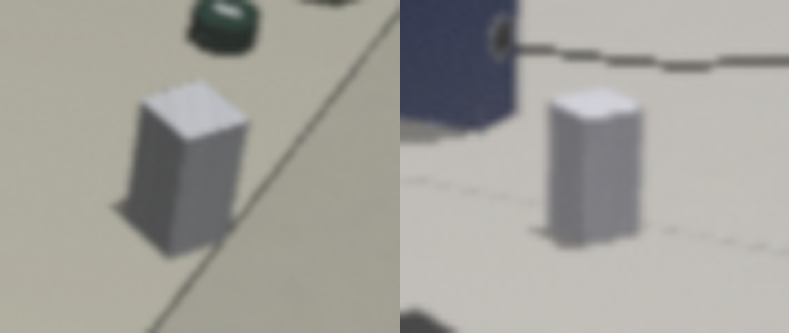

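The crop shows the aluminium block cleanly in both views, standing upright with its bright top face near (0.522, -0.358) and 80 mm up. I'll take wrist views over the vise from two places, then over the block.

Run:
```python
from bench import env, kinematics, monitor, eyes
import cv2,numpy as np,pickle
q=[.7071068,.7071068,0,0]; D={}
for n,p in (("v1",(0.49,0.13,0.27)),("v2",(0.49,0.20,0.27)),("a1",(0.522,-0.29,0.27)),("a2",(0.522,-0.37,0.27))):
    env.reach(p,q); D[n]=eyes.grab_frame("wrist"); s=monitor.sense(); print(n,s["clock"],s["position"].round(4) if hasattr(s["position"],"round") else s["position"])
pickle.dump(D,open("f1.pkl","wb"))
r=lambda a:cv2.resize(a,(400,300))
cv2.imwrite("pics/m1.png",np.vstack([np.hstack([r(D["v1"]["frame"]),r(D["v2"]["frame"])]),np.hstack([r(D["a1"]["frame"]),r(D["a2"]["frame"])])])[:,:,::-1])
```

```text
v1 0.8167 [0.4901 0.1294 0.2696]
v2 1.25 [0.4903 0.199  0.2695]
a1 3.0833 [ 0.5224 -0.289   0.2702]
a2 3.55 [ 0.5223 -0.3693  0.2699]
```

View pics/m1.png

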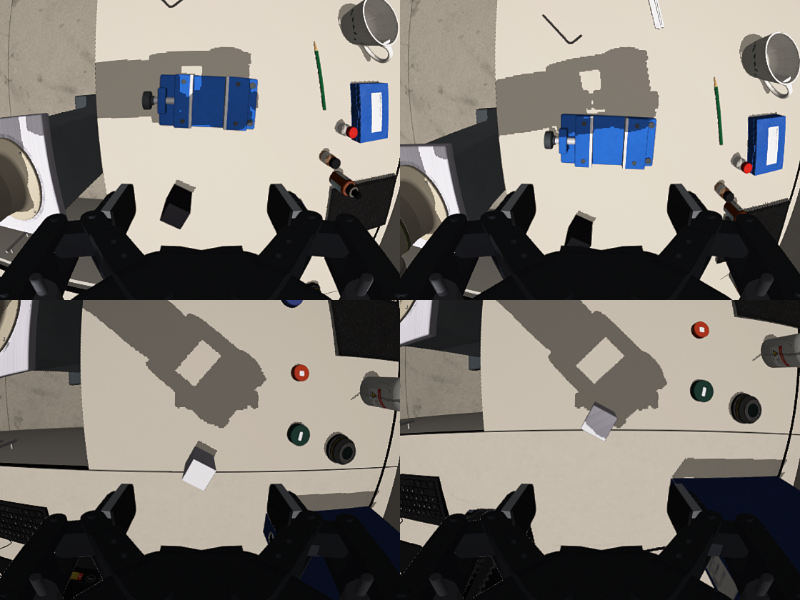

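The montage shows the vise in v1 at about (205,100) and in v2 at about (605,140). Its two bright jaw strips run nearly along world y, and the hand wheel is at -x. The aluminium block's light top face is at (199,473) in a1 and (600,421) in a2. I'll enlarge these.

Run:
```python
import cv2,numpy as np,pickle
D=pickle.load(open("f1.pkl","rb"))
def crop(n,x,y,w,h): return cv2.resize(D[n]["frame"][y:y+h,x:x+w],(400,300),interpolation=cv2.INTER_NEAREST)
boxes=dict(v1=(215,90,160,120),v2=(210,140,160,120),a1=(240,180,80,60),a2=(240,140,80,60))
c={n:crop(n,*b) for n,b in boxes.items()}
cv2.imwrite("pics/m2.png",np.vstack([np.hstack([c["v1"],c["v2"]]),np.hstack([c["a1"],c["a2"]])])[:,:,::-1])
for n,p in(("v1",[(280,140),(288,140),(310,140),(265,115)]),("a1",[(278,235),(275,215),(240,200)]),("a2",[(280,165),(260,165),(320,150)])):
    for x,y in p: print(n,x,y,D[n]["frame"][y,x])
```

```text
v1 280 140 [ 24  57 114]
v1 288 140 [ 25  61 119]
v1 310 140 [ 26  60 120]
v1 265 115 [ 98 134 205]
a1 278 235 [226 223 225]
a1 275 215 [56 55 56]
a1 240 200 [195 185 170]
a2 280 165 [147 142 149]
a2 260 165 [115 110 103]
a2 320 150 [105  99  91]
```

View pics/m2.png

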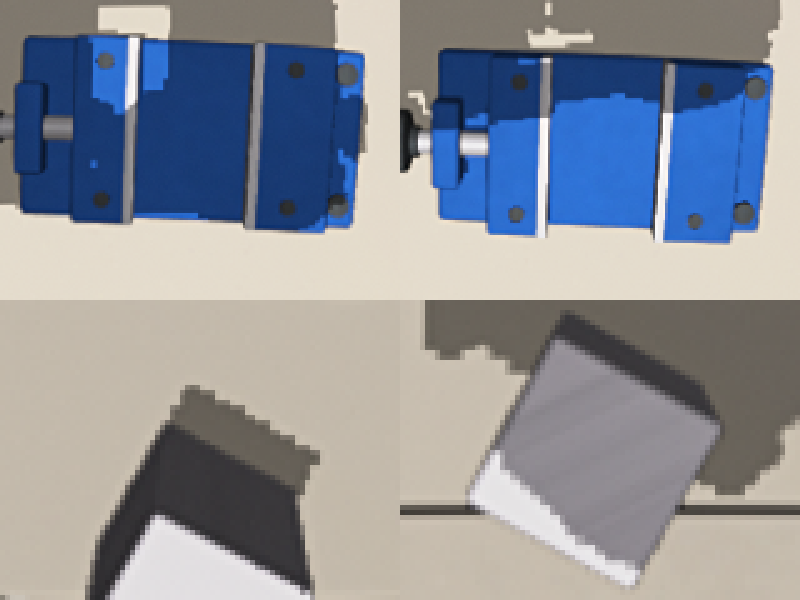

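In the crops, the vise in v1 has its strips at about x=268 and x=316 in image pixels, spanning rows 105 to 182. The block's top square in a2 has corners near (271,147), (304,165), (287,197) and (254,179). I'll now detect these by mask and cast rays.

Run:
```python
import pickle
from h import *
D=pickle.load(open("f1.pkl","rb"))
def hsv(n): return cv2.cvtColor(D[n]["frame"],cv2.COLOR_RGB2HSV)
C={}
for n in("a1","a2"):
    m=cv2.inRange(hsv(n),(0,0,110),(180,18,255)); m[:150 if n=="a1" else 130]=0; m[290:]=0;m[:,:220]=0;m[:,340:]=0
    c=max(cv2.findContours(m,0,1)[0],key=cv2.contourArea); b=cv2.boxPoints(cv2.minAreaRect(c)); i=np.argmin(b[:,1]); b=np.roll(b,-i,0)
    a=cv2.approxPolyDP(cv2.convexHull(c),3,True)[:,0].astype(float); a=np.roll(a,-np.argmin(a[:,1]),0)
    if cv2.contourArea(a.astype(np.float32),True)<0: a=np.r_[a[:1],a[1:][::-1]]
    C[n]=a; print(n,a.tolist(),cv2.contourArea(c))
if len(C["a1"])==len(C["a2"])==4:
    P=[]
    for p,q in zip(C["a1"],C["a2"]):
        x,e=tri([(D["a1"],p,1),(D["a2"],q,1)]);P.append(x);print("  corner",x.round(4),round(e,4))
    z=np.mean(P,0)[2];print("mean",np.mean(P,0))
    for n in C:
        t=plane(D[n],C[n],0.08,1)[:,:2]; (c,s,an)=cv2.minAreaRect((t*1000).astype(np.float32)); print(n,"top centre",t.mean(0),c,s,an)
V={}
for n,box in(("v1",(235,98,90,95)),("v2",(235,150,95,95))):
    x,y,w,h=box; H=hsv(n)[y:y+h,x:x+w]; blue=cv2.inRange(H,(100,110,40),(125,255,255))
    blue=cv2.morphologyEx(blue,cv2.MORPH_CLOSE,np.ones((3,15),np.uint8))
    m=cv2.bitwise_and(cv2.inRange(H,(0,0,90),(180,90,255)),blue)
    k,l,st,ce=cv2.connectedComponentsWithStats(m)
    for i in np.argsort(-st[1:,4])[:2]+1:
        ys,xs=np.nonzero(l==i); rows=np.arange(ys.min(),ys.max()+1)
        L=np.array([xs[ys==r].min()-.5 for r in rows]);R=np.array([xs[ys==r].max()+.5 for r in rows])
        k0=slice(3,-3)
        fl=np.polyfit(rows[k0],L[k0],1);fr=np.polyfit(rows[k0],R[k0],1)
        out=[]
        for f in(fl,fr):
            out+=[(np.polyval(f,r)+x,r+y) for r in(rows[0]-.5,rows[-1]+.5)]
        V[n,ce[i][0]>45]=np.array(out)
for r in(False,True):
    for n in("v1","v2"):
        print("R" if r else "L",n,V[n,r].round(1).tolist(),"z30:",plane(D[n],V[n,r],.03,1)[:,:2].round(4).tolist())
    for p,q in zip(V["v1",r],V["v2",r]): x,e=tri([(D["v1"],p,1),(D["v2"],q,1)]);print("   ",x.round(4),round(e,4))
```

```text
a1 [[270.0, 223.0], [302.0, 239.0], [284.0, 267.0], [255.0, 252.0]] 1153.0
a2 [[270.0, 148.0], [303.0, 165.0], [285.0, 197.0], [253.0, 179.0]] 1359.5
  corner [ 0.5098 -0.3299  0.0775] 0.0001
  corner [ 0.5442 -0.3471  0.081 ] 0.0004
  corner [ 0.5252 -0.3808  0.0813] 0.0002
  corner [ 0.4929 -0.3609  0.085 ] 0.0003
mean [ 0.51804242 -0.35468309  0.0811963 ]
a1 top centre [ 0.51808401 -0.35526229] (518.0873413085938, -355.5877380371094) (39.14534378051758, 39.3692512512207) 62.14424514770508
a2 top centre [ 0.51786356 -0.35496899] (517.760986328125, -354.9826354980469) (38.57881164550781, 38.41508102416992) 61.43006896972656
L v1 [[265.5, 105.5], [263.1, 176.5], [270.6, 105.5], [267.3, 176.5]] z30: [[0.471, 0.2162], [0.4677, 0.132], [0.4769, 0.2161], [0.4727, 0.132]]
L v2 [[265.8, 162.5], [264.2, 229.5], [270.0, 162.5], [268.7, 229.5]] z30: [[0.4712, 0.2185], [0.4681, 0.1351], [0.4761, 0.2185], [0.4738, 0.1351]]
    [0.4705 0.2168 0.0168] 0.0001
    [0.4669 0.129  0.0125] 0.0002
    [0.476  0.2167 0.0167] 0.0004
    [0.4725 0.1289 0.0124] 0.0005
R v1 [[316.7, 106.5], [312.6, 177.5], [320.8, 106.5], [316.8, 177.5]] z30: [[0.5304, 0.2154], [0.5268, 0.1309], [0.5352, 0.2155], [0.5318, 0.1309]]
R v2 [[315.9, 164.5], [311.0, 230.5], [320.0, 164.5], [315.2, 230.5]] z30: [[0.5304, 0.2163], [0.5264, 0.1337], [0.5353, 0.2163], [0.5317, 0.1337]]
    [0.5309 0.2156 0.0251] 0.0
    [0.5281 0.1281 0.014 ] 0.0002
    [0.5358 0.2157 0.0255] 0.0
    [0.5335 0.1282 0.0143] 0.0001
```

Block: top at about 0.081 m, centre (0.518, -0.355), flats at -28.2°/61.8°. Vise: the inner strip edges come out 54 mm apart at z=0.03, centre about (0.502, 0.172), yaw about -2.5°. Next I'll check the jaw-top height with strip corners read by eye and find the binder's foot, then pick up the block.

```bash
cat >> h.py <<'E'
from scipy.spatial.transform import Rotation as Rn
def quat(deg): return (Rn.from_euler("z",deg,degrees=True)*Rn.from_quat([.7071068,.7071068,0,0])).as_quat()
E
python3 - <<'E'
import pickle
from h import *
from bench import env, monitor
d=pickle.load(open("f0.pkl","rb"));D=pickle.load(open("f1.pkl","rb"))
print("binder foot",plane(d["side"],[(320,180),(250,165)],0).round(3).tolist())
a=[(270.6,104.8),(267.8,178.8),(316.6,107.2),(313.4,181.2)]; b=[(270.,162.8),(266.8+1.6,234.8),(315.9,165.6),(310.9,236.8)]
P=np.array([tri([(D["v1"],p,1),(D["v2"],q,1)])[0] for p,q in zip(a,b)]);print(P.round(4).tolist(),P.mean(0).round(4))
q=quat(-28.2)
env.reach([0.518,-0.355,0.13],q)
hit=env.movel([0.518,-0.355,0.034],velocity=0.12,guard=12)
s=monitor.sense();print(hit,s["clock"],s["position"],s["contact_force"])
if not hit:
    env.close_gripper(60); s=monitor.sense(); print(s["clock"],s["finger_gap"],s["gripper_force"],s["contact_force"])
E
```

```text
binder foot [[0.67, -0.531, 0.0], [1.007, -0.56, 0.0]]
[[0.4763, 0.2173, 0.0235], [0.4736, 0.1303, 0.0361], [0.5306, 0.2147, 0.0279], [0.5266, 0.1276, 0.0361]] [0.5018 0.1724 0.0309]
False 5.1167 [ 0.5184351  -0.35541368  0.03500519] [-0.15352045  0.17387513  0.74328143]
5.6083 0.45915403439095215 61.02294445037842 [-0.13515808 -0.05045078  3.56123195]
```

The jaw tops measure 0.031 m. The block is held with a gap of about 39 mm. Now lift, carry and look before lowering.

Run:
```python
from h import *
import pickle
from bench import env, monitor, eyes
env.movel([0.518,-0.355,0.2],velocity=0.15)
s=monitor.sense();print(s["clock"],s["finger_gap"],s["contact_force"])
q=quat(-2.5)
env.reach([0.5018,0.172,0.20],q); env.movel([0.5018,0.172,0.135],velocity=0.12); env.hold(0.3)
s=monitor.sense();print(s["clock"],s["finger_gap"],s["position"],s["contact_force"])
d={n:eyes.grab_frame(n) for n in("wrist","side","scene")};pickle.dump(d,open("f2.pkl","wb"))
r=lambda n,x,y,w,h:cv2.resize(d[n]["frame"][y:y+h,x:x+w],(400,300),interpolation=cv2.INTER_CUBIC)
cv2.imwrite("pics/c1.png",np.vstack([np.hstack([r("side",180,180,133,100),r("scene",160,120,133,100)]),np.hstack([r("wrist",180,140,200,150),r("wrist",0,0,560,420)])])[:,:,::-1])
```

```text
6.8667 0.4628556758097662 [ 0.24504463 -0.09241495 -2.6618254 ]
9.7667 0.4657804212675182 [0.50200393 0.17203575 0.13546415] [ 0.36634045  0.14963176 -2.34853845]
```

View pics/c1.png

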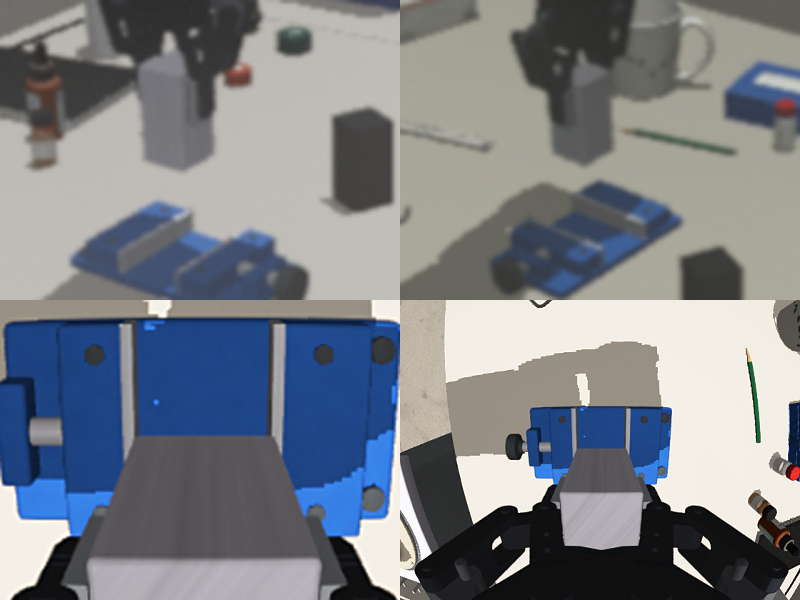

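The picture shows the block upright and square in the fingers. The jaw strips run vertically in the wrist crop, with inner edges at 134 and 273 and midpoint 203. The block's foot edge, 135 to 274, is centred between them. Lowering with a guard.

Run:
```python
from h import *
import pickle
from bench import env, monitor, eyes
x,y=0.5016,0.172
env.movel([x,y,0.06],velocity=0.1)
hit=env.movel([x,y,0.042],velocity=0.02,guard=5); s=monitor.sense();print(hit,s["clock"],s["position"],s["contact_force"],s["ft_torque"])
if hit and abs(s["position"][2]-.047)<.005:
    env.release(); env.hold(0.2); s=monitor.sense();print(s["clock"],s["finger_gap"],s["contact_force"])
    p=s["position"]; env.movel([p[0],p[1],0.2],velocity=0.15); env.reach([x,y-.02,0.27],quat(-2.5))
    d={n:eyes.grab_frame(n) for n in("wrist","side","scene")};pickle.dump(d,open("f3.pkl","wb")); print(monitor.sense()["clock"])
    r=lambda n,x,y,w,h:cv2.resize(d[n]["frame"][y:y+h,x:x+w],(400,300),interpolation=cv2.INTER_CUBIC)
    cv2.imwrite("pics/c2.png",np.vstack([np.hstack([r("side",180,200,133,100),r("scene",160,130,133,100)]),np.hstack([r("wrist",180,100,200,150),r("wrist",0,0,560,420)])])[:,:,::-1])
```

```text
True 11.4833 [0.50155105 0.17200632 0.0464525 ] [0.18660147 1.20796557 4.71855307] [-0.05620472  0.20945268 -0.01423324]
12.2 1.0008422917457858 [0.48336329 0.5537147  0.66727004]
13.9167
```

View pics/c2.png

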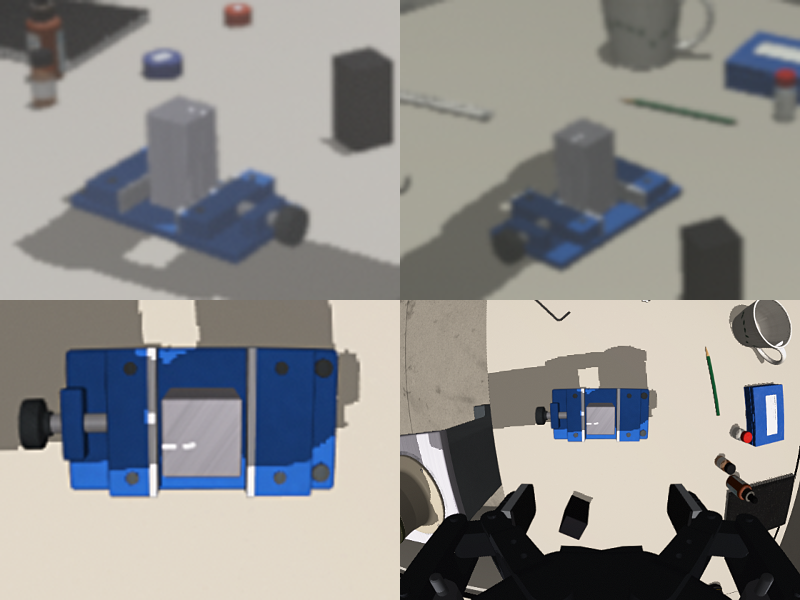

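The wrist crop shows the block (162–241, 398–477) upright on the vise floor. It is centred between the strips, whose inner edges are at 157 and 247, and square to them. The black block hasn't moved and the arm is clear.

```bash
python3 -c "
from bench import job
print(job.hand_in())"
```

```text
the job is handed in; nothing more can be done
None
```

The aluminium block is standing upright on the vise floor, square to the jaws and about midway along them. I released it, left the black block where it was, and handed the job in at about 14 s; the hand-in call gave no verdict.

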